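Open the pin case by its concealed catch

ROBOT

A 6-joint arm with a two-finger parallel gripper is mounted at the origin on a cart in front of the work surface, level with it; the furniture and walls round the work are solid. World frame = base frame: x ahead of the robot, y to its left, z up, the work surface at z = 0. Lengths are in mm, angles in rad, forces in N, time in s.
With the tool pointing down it reaches from about 400 to 925 mm from the base axis. Payload 12.5 kg.
Tool frame: the origin (TCP) lies at the very end of the fingers, on their centre line; the grasp point (between the pads) lies 19 mm behind it; z points along the fingers, y is the line along which they close (so a half turn about z gives the same grasp; the last joint's range is limited). The gripper opens to 95 mm and grips with 3 to 60 N. Pads are 20 mm wide; open, the fingers measure 119 mm over their backs; the gripper's body (75 mm by 180 mm) begins 59 mm behind the grasp point.
Start: joints at [-0.106, 0.491, 1.559, -0, 1.092, -0.106], TCP at [625.02, 0.021, 190.361] pointing down, gripper open.
Joint ranges: [-3.1, 3.1], [-0.84, 2.19], [0.05, 2.79], [-1.13, 4.28], [0.06, 2.93], [-2.69, 2.69]. Speed limits (rad/s): [2.22, 2.22, 2.79, 3.14, 3.14, 3.14].

INTERFACE

Orientations are given as [roll, pitch, yaw] about the fixed x, y, z axes, in that order (R = Rz(yaw) Ry(pitch) Rx(roll)).
In Python, from cell import state, read_camera, camera_info, job_done gives the robot as it stands.
- The arm moves only by the shell command python3 -m handwheel 'ROWS'. ROWS is a JSON list of rows, 1 to 5 of them, each written [[dx, dy, dz], turn, opening]: dx, dy, dz in fractions of the full range, 1 being 800 mm, then a turn about the tool's z in a scale on which 1.0 is 2 pi rad, then the opening from 0.0 (shut) to 1.0 (fully open); each row is the pose to reach, as a shift and turn from the pose commanded when the command began, along the tool's axes at that moment; what a row does not reach only later rows make up. A row lasts 1/12 s, in which the tool goes at most 41.7 mm and 0.125 rad, less where a joint would pass 70% of its speed; a pose out of reach is approached as far as the arm can. The fingers move at their own pace and stop on an object; the grip force is fixed at half the most. Time passes only in rows, so rows that do not move let the fingers close. It prints the time, the measured TCP pose, the force, the opening and the grip force at its end. Input that does not fit is refused with a message, and nothing moves.
- state(): the state, without advancing time (a new reading comes with each control period).
- read_camera(name): name is "scene" or "side" or "wrist"; returns (picture, depth): 400x640x3 uint8, red, green, blue; 400x640 float32, mm along the optical axis (not along the pixel's ray), 0 where there is no reading.
- camera_info(name): a dict with "vertical_fov" (degrees; the focal length in pixels is half the picture's height over the tangent of half this angle, whatever the lens; pixels are square), "cx", "cy" (the principal point, pixels), "origin" and "attitude" of the camera in the world. Camera axes: x right, y down, z forward; pixel columns grow to the right and rows downward; lengths in mm; the calibration is good to about 2 mm. A picture is of the moment at which its call begins: read the wrist's pose just before it. camera_info takes no time and is no camera call; for the wrist camera it gives the pose at the moment of the call.
- job_done(): hands the job in; it is judged then, once.
The state is a dict: "t": time; "joints": joint angles; "qvel": joint speeds; "tau": joint torques, N m; "eef_pos": TCP position; "tcp_rot": TCP orientation; "ft_force": force on the tool from outside, world axes, zero at the start; "moment": the same for the moment, N m; "opening": opening from 0.0 (shut) to 1.0 (fully open); "grip_force": force on a finger pad.
Only numpy, scipy, OpenCV 4.12 (cv2) and the standard library are available. Lean on these libraries where they do the work, as an engineer would, in place of code of your own. Each camera call takes 0.05 s, during which the arm holds its last target. There are 200 camera calls.

TASK

The grey pin case is held shut by a concealed catch under the flush steel strip in its top: feel along the strip with the closed fingertips, pressing lightly, until they drop into the hidden recess, then press the catch down until the lid springs ajar. Then slide the lid fully open to its stop by its rib and let go. Do not force the case (never press on it with 30 N or more), and leave the bushings, the oil bottle and the upright pin standing where they are.

Things in the scene. Friction and masses are not known exactly. Their poses are not given: they have to be found in the camera images.
- case: Fixed grey pin case, a flat box 160 (x) x 340 (y) x 66 (z) mm. Origin: centre of its underside on the bench; x from the strip side to the lid side (away from the robot at yaw 0), y along it (left at yaw 0), z up. A steel strip 50 mm wide, 148 mm long (along y) lies in a slot of its top, centred at x = -45 mm, surface at z = 60 mm; the rims round the slot stand 6 mm higher.
- strip_mid (a point): Middle of the strip's surface; axes as the case. The whole strip lies on a stiff spring bed: it gives about 1 mm per 3 N, 4 mm at most (about 14 N). In it is one softer catch plate, 56 mm long (y), as wide as the strip, flush and not to be told by eye, its centre anywhere within 46 mm of strip_mid along y, new at each start. The recess it sinks into (56 x 50 mm) has rigid walls.
- strip_left (a point): Middle of the visible strip's +y end, at its surface, 74 mm from strip_mid, where the end cover stands 6 mm higher.
- strip_right (a point): Middle of the visible strip's -y end, at its surface, likewise.
- plate (a joint): How far the sprung catch plate has sunk into the recess, m: 0 flush. It starts to yield at about 3 N, has sunk 0.010 at about 4.5 N and there meets the catch, which it presses down to 0.017. It comes up again when freed. Press with the fingers near the middle of the recess: on its walls they jam.
- catch (a joint): How far the catch beneath the plate is pressed, m: 0 up, 0.007 at its rigid stop (the plate is then 17 mm below the strip). It starts to move at about 7 N on the plate and reaches its stop at about 12 N; the lid is freed at about 0.0045. Springs back.
- lid (a joint): How far the aluminium lid (83 x 338 x 5 mm, top at z = 63 mm) has slid along the case's +y, m: 0 shut and locked, about 0.02 when sprung ajar, 0.130 at its stop fully open. About 2 to 4 N slide it; it stays where it is left. It cannot be pulled open while locked.
- lid_rib (a point): Middle of the top edge of the upright rib on the lid, by which it is slid: 50 mm along the case's x, 10 mm thick along y, 27 mm high above the lid, its top at z = 90 mm. Shut, it lies at x = +30, y = -60 mm of the case; it moves with the lid. Axes as the case.
- bush_50: Bystander: plain steel bushing standing upright right of the case nearest the robot, beside other bushings that are fixed, 50 mm diameter, 60 mm high; origin under its centre.
- oil_bottle: Bystander: oil bottle with spout, 51 mm diameter, 156 mm high, standing behind the case; origin under its centre.
- pin_30: Bystander: turned steel pin standing upright behind the case, 30 mm diameter, 75 mm high; origin under its centre.

How it is judged (in metres and radians):
On the way, in this order (a step that is already met when the one before it is completed fails the run):
1. the catch plate has been pushed down into its recess (by over 8 mm) (value of joint plate above 0.008 m).
2. the freed lid has sprung ajar (over 12 mm) (value of joint lid above 0.012 m).
At the end, for the whole second after the job is handed in: The lid is open to within 12 mm of its stop and at rest, and the catch plate is back up flush with the strip (within 3 mm), nothing pressing on it (value of joint lid above 0.118 m and velocity of joint lid below 0.01 m/s and value of joint plate below 0.003 m and value of joint catch below 0.002 m); the robot touches nothing.
It fails at once if the robot presses on the case (strip, catch and walls) with 30 N or more (contact force between any of the fingers, the arm and case above 30 N).
It fails at once if the plain steel bushing is moved by more than 30 mm or tipped over (distance of bush_50 from where it was at the start of the episode above 0.03 m or angle between bush_50's own z axis and vertical above 0.5 rad).
It fails at once if the oil bottle is moved by more than 30 mm or tipped over (distance of oil_bottle from where it was at the start of the episode above 0.03 m or angle between oil_bottle's own z axis and vertical above 0.5 rad).
It fails at once if the short upright pin is moved by more than 30 mm or tipped over (distance of pin_30 from where it was at the start of the episode above 0.03 m or angle between pin_30's own z axis and vertical above 0.5 rad).
It also fails if it takes over 72 s, if anything falls off the work surface, if the arm or the gripper's body presses on something with over 40 N, if the wrist force passes 120 N, or if a joint passes its speed limit or range.

## Working session

There is one attempt and no reset: what is moved stays moved. The work goes in short steps, Python scripts to look and compute and a shell command to move; the robot and the scene stay as the last step left them, time stands still between calls to the robot, and variables do not carry over. Pictures are saved under pics/ and viewed, at most 10 in all, crops included, and the job is handed in when it is done.

```bash
mkdir -p pics; cat > h.py <<'E'
import numpy as np, cv2
from cell import state, read_camera, camera_info
from scipy.spatial.transform import Rotation as R
def grab(n,f):
    i=camera_info(n); p,d=read_camera(n); cv2.imwrite(f'pics/{f}.png',p[:,:,::-1]); np.savez(f'pics/{f}.npz',p=p,d=d,i=np.array([i],dtype=object)); return i,p,d
def world(f,u,v):
    z=np.load(f'pics/{f}.npz',allow_pickle=True); i=z['i'][0]; d=z['d']
    F=200/np.tan(np.radians(i['vertical_fov'])/2)
    w=np.median(d[v-1:v+2,u-1:u+2])
    c=np.array([(u-i['cx'])/F*w,(v-i['cy'])/F*w,w]); a=np.array(i['attitude'])
    M=a if a.shape==(3,3) else R.from_euler('xyz',a).as_matrix()
    return M@c+np.array(i['origin'])
E
python3 - <<'E'
from h import *
for n in ['scene','wrist']:
    i,p,d=grab(n,n+'0'); print(n,i)
print(state())
E
```

```text
scene {'vertical_fov': 55.638119146583534, 'cx': 317.2857742279951, 'cy': 202.5542070107936, 'origin': array([ 145.43983727, -669.5319653 ,  640.87334324]), 'attitude': array([-2.16159796, -0.01147246, -0.57355051])}
wrist {'vertical_fov': 61.507034539060626, 'cx': 313.5417803400599, 'cy': 200.63340547392065, 'origin': array([625.09379075,  84.83688108, 383.83449575]), 'attitude': array([2.83819999e+00, 4.81420162e-04, 3.89280586e-04])}
{'t': 0.1, 'joints': array([-1.05617155e-01,  4.91509138e-01,  1.55936764e+00, -1.26388342e-05,
        1.09168146e+00, -1.05572799e-01]), 'qvel': array([-5.45535917e-05, -1.48487516e-03, -1.42276564e-03, -1.33501814e-03,
       -9.18799835e-04,  2.33009339e-04]), 'tau': array([ 2.47082615e-03, -6.13621187e+01, -2.58604574e+01,  6.93451893e-02,
        4.70101309e-02, -2.07912552e-05]), 'eef_pos': array([6.24777084e+02, 3.22929684e-02, 1.89821251e+02]), 'tcp_rot': array([-3.14063127e+00, -9.06023519e-05,  1.57075776e+00]), 'ft_force': array([0.2228828 , 0.54513806, 0.42554527]), 'moment': array([-0.02687535,  0.01740556, -0.029812  ]), 'grip_force': 0.0, 'opening': 1.0019599896999762}
```

View pics/scene0.png

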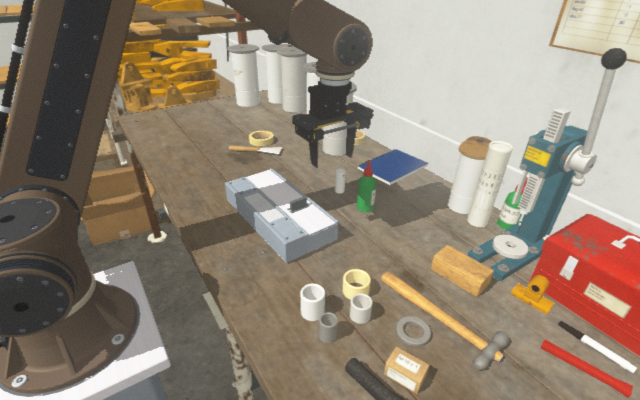

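View pics/wrist0.png

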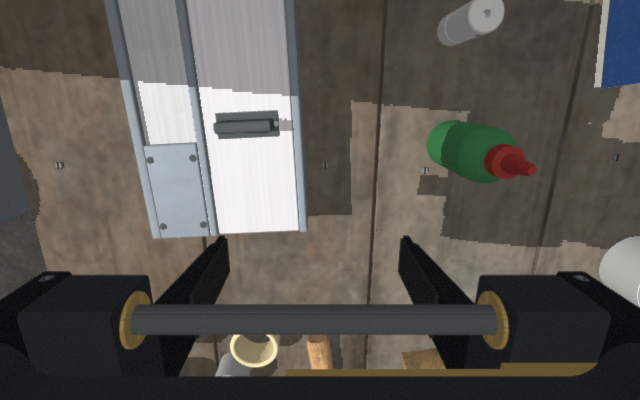

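The scene view shows the case around (280,210), with its rib at (300,204). In the wrist view the strip's right end is at about (172,145) and the rib at (247,124). The bottle is at (480,150) and the pin at (470,20).

```bash
python3 - <<'E'
from h import *
for u,v in [(147,147),(196,145),(172,140),(172,165),(150,190),(153,237),(212,236),(304,231),(302,200),(293,60),(186,60),(220,126),(272,124),(245,121),(255,200)]: print(u,v,world('wrist0',u,v).round(1))
p=cv2.imread('pics/scene0.png')[160:265,215:345]
cv2.imwrite('pics/crop.png',cv2.resize(p,None,fx=5.5,fy=5.5,interpolation=cv2.INTER_CUBIC))
E
```

```text
147 147 [467.3  38.2  65.1]
196 145 [513.5  39.9  64.1]
172 140 [489.4  44.   59.4]
172 165 [489.1  21.   65.7]
150 190 [464.1  -4.   65.3]
153 237 [460.  -54.1  65.4]
212 236 [499.  -81.7  -1. ]
304 231 [615.2 -47.5  65.2]
302 200 [613.5 -14.   66. ]
293 60 [606.9 114.5  65.7]
186 60 [513.1 114.4  65.7]
220 126 [544.7  59.8  89.7]
272 124 [587.9  60.5  77.4]
245 121 [566.3  63.9  88.9]
255 200 [566.4 -15.1  62.4]
```

View pics/crop.png

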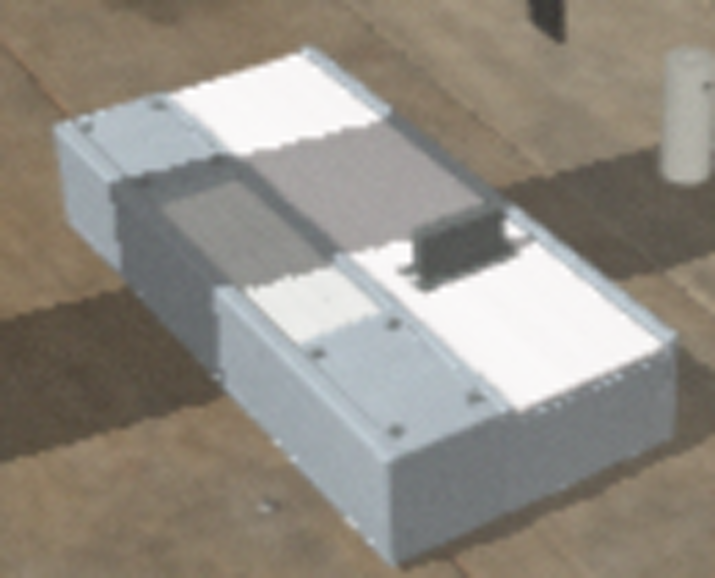

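The crop shows the whole case with nothing in front of it. The strip runs from about (215,180) to (335,335), with the rib near (460,245). I'll fit the top outline to a rectangle from depth.

```bash
python3 - <<'E'
from h import *
def cloud(f):
    z=np.load(f'pics/{f}.npz',allow_pickle=True); i=z['i'][0]; d=z['d']
    F=200/np.tan(np.radians(i['vertical_fov'])/2); v,u=np.mgrid[:400,:640]
    c=np.stack([(u-i['cx'])/F*d,(v-i['cy'])/F*d,d],-1)
    w=c@R.from_euler('xyz',i['attitude']).as_matrix().T+i['origin']; w[d==0]=np.nan
    return w
w=cloud('scene0'); z=w[...,2]
m=(abs(z-62.5)<6)&(abs(w[...,0]-540)<130)&(abs(w[...,1]-110)<230)
n,l,s,_=cv2.connectedComponentsWithStats(m.astype(np.uint8)); k=1+s[1:,4].argmax(); m=l==k
P=w[m][:,:2].astype(np.float32); r=cv2.minAreaRect(P); print(r,np.median(z[m]))
w=cloud('wrist0'); z=w[...,2]
def edge(rows,lo,hi,side):
    o=[]
    for v in rows:
        q=w[v,lo:hi]; q=q[abs(q[:,2]-65.5)<1.5]
        o.append(q[:,0].max() if side>0 else q[:,0].min()); o[-1]=(o[-1],q[0,1])
    o=np.array(o); return np.polyfit(o[:,1],o[:,0],1)
print('R',edge(range(20,220,5),275,320,1),'L',edge(range(20,230,5),90,165,-1))
# strip vs cover: z step along columns
for u in (160,172,184):
    print(u,[(v,*w[v,u,1:].round(1)) for v in range(136,154,2)])
m=(z>84)&(z<96)&(abs(w[...,0]-566)<40)&(abs(w[...,1]-60)<20)
print('rib',cv2.minAreaRect(w[m][:,:2].astype(np.float32)))
E
```

```text
((529.523193359375, 116.19417572021484), (161.9608154296875, 343.8143310546875), 2.7461493015289307) 63.66589775746672
R [-4.84578473e-02  6.15232283e+02] L [-4.90347528e-02  4.57183056e+02]
160 [(136, np.float64(47.8), np.float64(59.7)), (138, np.float64(46.0), np.float64(60.2)), (140, np.float64(43.9), np.float64(58.6)), (142, np.float64(42.3), np.float64(60.7)), (144, np.float64(40.7), np.float64(63.1)), (146, np.float64(39.1), np.float64(65.0)), (148, np.float64(37.3), np.float64(65.4)), (150, np.float64(35.5), np.float64(66.0)), (152, np.float64(33.6), np.float64(66.4))]
172 [(136, np.float64(47.8), np.float64(59.1)), (138, np.float64(45.8), np.float64(58.3)), (140, np.float64(44.0), np.float64(59.4)), (142, np.float64(42.1), np.float64(59.0)), (144, np.float64(41.1), np.float64(65.8)), (146, np.float64(39.2), np.float64(65.9)), (148, np.float64(37.4), np.float64(66.5)), (150, np.float64(35.3), np.float64(64.9)), (152, np.float64(33.7), np.float64(66.5))]
184 [(136, np.float64(48.0), np.float64(60.8)), (138, np.float64(46.0), np.float64(60.1)), (140, np.float64(44.1), np.float64(59.6)), (142, np.float64(42.1), np.float64(59.1)), (144, np.float64(41.0), np.float64(64.7)), (146, np.float64(39.1), np.float64(65.2)), (148, np.float64(37.4), np.float64(66.4)), (150, np.float64(35.4), np.float64(65.7)), (152, np.float64(33.6), np.float64(66.2))]
rib ((563.1961059570312, 59.19209289550781), (49.87140655517578, 10.074953079223633), 2.4292876720428467)
```

Units first: shifts go in shares of 800 mm and turns go in shares of 2 pi rad. So -139.4 mm / 800 = -0.1743, 115 mm / 800 = 0.1438, -0.048 rad / 6.2832 = -0.0076.

```bash
python3 -m handwheel '[[[0.0313, -0.0375, 0.0125], -0.0032, 0], [[0.0625, -0.075, 0.0313], -0.0076, 0], [[0.0938, -0.1125, 0.05], -0.0076, 0], [[0.125, -0.15, 0.0688], -0.0076, 0], [[0.1438, -0.1743, 0.0938], -0.0076, 0]]'; python3 -m handwheel '[[[0, 0, 0.0125], 0, 0], [[0, 0, 0.025], 0, 0], [[0, 0, 0.025], 0, 0], [[0, 0, 0.025], 0, 0], [[0, 0, 0.025], 0, 0]]'
```

```text
t: 0.52
eef_pos: [483.1, 116.5, 115.3]
tcp_rot: [3.141, -0.0, 1.619]
ft_force: [1.9, 0.5, 0.5]
opening: 0.705
grip_force: 0.0
t: 0.93
eef_pos: [486.7, 114.5, 95.7]
tcp_rot: [3.141, -0.0, 1.618]
ft_force: [0.5, 0.2, 0.9]
opening: 0.352
grip_force: 0.0
```

Converted, 10 mm / 800 = 0.0125, 5 mm / 800 = 0.0063.

```bash
python3 -m handwheel '[[[0, 0, 0], 0, 0], [[0, 0, 0], 0, 0], [[0, 0, 0], 0, 0], [[0, 0, 0.0063], 0, 0], [[0, 0, 0.0125], 0, 0]]'; python3 -m handwheel '[[[0, 0, 0.01], 0, 0], [[0, 0, 0.02], 0, 0], [[0, 0, 0.0263], 0, 0], [[0, 0, 0.0263], 0, 0], [[0, 0, 0.0263], 0, 0]]';python3 -m handwheel '[[[0, 0, 0.0013], 0, 0], [[0, 0, 0.0025], 0, 0], [[0, 0, 0.0038], 0, 0], [[0, 0, 0.0038], 0, 0], [[0, 0, 0.0038], 0, 0]]'
```

```text
t: 1.35
eef_pos: [485.8, 115.0, 85.3]
tcp_rot: [3.141, -0.0, 1.619]
ft_force: [0.4, -0.8, -0.6]
opening: 0.023
grip_force: 0.0
t: 1.77
eef_pos: [485.4, 115.0, 63.8]
tcp_rot: [-3.141, 0.0, 1.619]
ft_force: [-0.2, 0.5, -0.2]
opening: 0.006
grip_force: 0.0
t: 2.18
eef_pos: [485.7, 115.0, 61.4]
tcp_rot: [3.141, 0.0, 1.619]
ft_force: [-0.3, -0.7, -0.2]
opening: 0.004
grip_force: 0.0
```

Converted, 1.5 mm / 800 = 0.0019, 1 mm / 800 = 0.0013.

```bash
for k in 1 2; do python3 -m handwheel '[[[0, 0, 0.0013], 0, 0], [[0, 0, 0.0013], 0, 0], [[0, 0, 0.0019], 0, 0], [[0, 0, 0.0019], 0, 0], [[0, 0, 0.0019], 0, 0]]'|egrep 'eef|ft_'; done; python3 -m handwheel '[[[0, 0, 0.0013], 0, 0], [[0, 0, 0.0013], 0, 0], [[0, 0, 0.0013], 0, 0], [[0, 0, 0.0013], 0, 0]]'
```

```text
eef_pos: [485.6, 115.0, 59.8]
ft_force: [-0.4, 0.0, 0.5]
eef_pos: [485.6, 115.0, 58.3]
ft_force: [-0.3, -0.1, 0.2]
t: 3.35
eef_pos: [485.6, 115.0, 57.3]
tcp_rot: [3.142, 0.0, 1.619]
ft_force: [-0.1, 0.1, -0.8]
opening: 0.005
grip_force: 0.0
```

Converted, 1 mm / 800 = 0.0013.

```bash
for k in 1 2 3; do python3 -m handwheel '[[[0, 0, 0.0013], 0, 0], [[0, 0, 0.0013], 0, 0], [[0, 0, 0.0013], 0, 0], [[0, 0, 0.0013], 0, 0]]'|egrep 'eef|ft_'; done
```

```text
eef_pos: [485.6, 115.0, 56.3]
ft_force: [-0.2, 0.7, 0.0]
eef_pos: [485.6, 115.0, 55.3]
ft_force: [0.4, 0.6, 0.7]
eef_pos: [485.6, 115.0, 54.3]
ft_force: [-0.1, 0.1, -1.4]
```

```bash
python3 - <<'E'
from h import *
grab('side','s1'); i,p,d=grab('wrist','w1'); print(state()['ft_force'],state()['eef_pos'],state()['tau'],camera_info('side')['origin'])
a=cv2.imread('pics/s1.png');b=cv2.imread('pics/w1.png')
cv2.imwrite('pics/b1.png',np.vstack([cv2.resize(a,(480,300)),cv2.resize(b,(480,300))]))
E
```

```text
[ 0.13185438 -0.64448617  0.01557945] [485.63828229 115.003892    54.3634618 ] [-8.36240611e-05 -5.22954905e+01 -1.55020738e+01  4.93915135e-02
  3.17345629e-02 -7.32463349e-06] [ 415.99818182 1117.47352718  505.73540333]
```

View pics/b1.png

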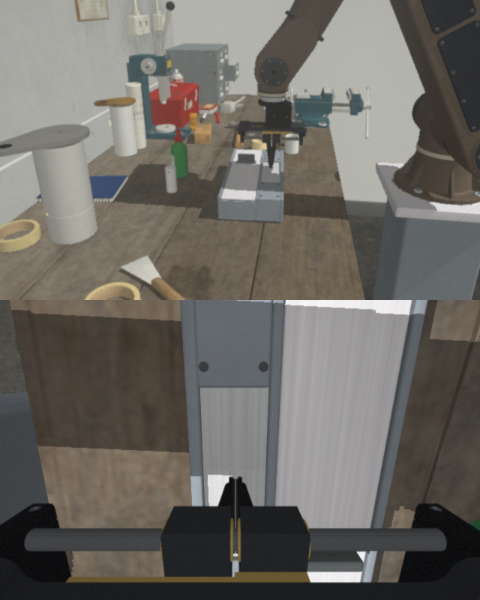

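The closed fingers (tip near (235,480) in the lower picture) are centred over the strip. There is no contact force yet, so I'll keep lowering in 1 mm steps.

Converted, 1 mm / 800 = 0.0013.

```bash
for k in 1 2 3 4; do python3 -m handwheel '[[[0, 0, 0.0013], 0, 0], [[0, 0, 0.0013], 0, 0], [[0, 0, 0.0013], 0, 0]]'|egrep 'eef|ft_'; done
```

```text
eef_pos: [485.6, 115.0, 53.3]
ft_force: [0.0, 0.1, -0.7]
eef_pos: [485.6, 115.0, 52.3]
ft_force: [-0.6, -0.1, 0.5]
eef_pos: [485.6, 115.0, 51.3]
ft_force: [-0.2, 0.3, -0.0]
eef_pos: [485.6, 115.0, 50.3]
ft_force: [-0.1, -0.6, 0.4]
```

```bash
python3 - <<'E'
from h import *
s=state(); print(s['t'],s['ft_force'],s['moment'])
E
```

```text
5.45 [-0.06427815 -0.64116227  0.35730472] [-0.03463641 -0.02082117 -0.00121018]
```

```bash
python3 - <<'E'
from h import *
grab('scene','s2'); grab('side','s3'); print(state()['tau'].round(3),state()['joints'].round(4))
p=cv2.imread('pics/s2.png')[140:265,205:355]; q=cv2.imread('pics/s3.png')[160:300,280:400]
p=cv2.resize(p,(400*150//125,400),interpolation=cv2.INTER_CUBIC);q=cv2.resize(q,(310,400),interpolation=cv2.INTER_CUBIC)
cv2.imwrite('pics/b2.png',np.hstack([p,q]))
E
```

```text
[-2.0000e-03 -5.2465e+01 -1.5229e+01  4.9000e-02  3.1000e-02  0.0000e+00] [ 0.1001  0.5192  2.003  -0.      0.6194  0.0522]
```

View pics/b2.png

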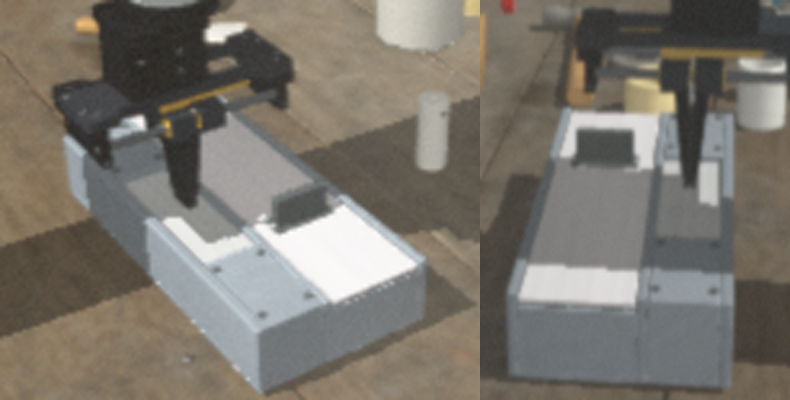

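The picture shows the fingertip at about (187,205) in the left crop, over the strip. I'll compare that with where the reported TCP projects.

```bash
python3 - <<'E'
from h import *
for f,off,sc in (('s2',(205,140),(3.2,3.2)),('s3',(280,160),(310/120,400/140))):
    i=np.load(f'pics/{f}.npz',allow_pickle=True)['i'][0]; F=200/np.tan(np.radians(i['vertical_fov'])/2)
    for z in (50,60,70):
        c=R.from_euler('xyz',i['attitude']).as_matrix().T@(np.array([485.6,115,z])-i['origin'])
        u=c[0]/c[2]*F+i['cx'];v=c[1]/c[2]*F+i['cy']; print(f,z,u.round(1),v.round(1),((u-off[0])*sc[0] + (480 if f=='s3' else 0)).round(),((v-off[1])*sc[1]).round())
z=np.load('pics/s2.npz',allow_pickle=True)
for v in range(190,210,2): print(v,[tuple(world('s2',u,v).round(0)) for u in (258,261,263,265,268)])
E
```

```text
s2 50 263.2 209.7 186.0 223.0
s2 60 263.0 206.7 186.0 213.0
s2 70 262.7 203.6 185.0 204.0
s3 50 360.5 233.7 688.0 210.0
s3 60 360.6 229.3 688.0 198.0
s3 70 360.8 224.9 689.0 186.0
190 [(np.float64(475.0), np.float64(114.0), np.float64(117.0)), (np.float64(478.0), np.float64(102.0), np.float64(122.0)), (np.float64(484.0), np.float64(103.0), np.float64(120.0)), (np.float64(490.0), np.float64(103.0), np.float64(118.0)), (np.float64(532.0), np.float64(177.0), np.float64(65.0))]
192 [(np.float64(475.0), np.float64(116.0), np.float64(110.0)), (np.float64(478.0), np.float64(102.0), np.float64(116.0)), (np.float64(484.0), np.float64(104.0), np.float64(114.0)), (np.float64(490.0), np.float64(103.0), np.float64(112.0)), (np.float64(528.0), np.float64(168.0), np.float64(64.0))]
194 [(np.float64(477.0), np.float64(120.0), np.float64(101.0)), (np.float64(478.0), np.float64(104.0), np.float64(109.0)), (np.float64(484.0), np.float64(104.0), np.float64(107.0)), (np.float64(489.0), np.float64(103.0), np.float64(106.0)), (np.float64(522.0), np.float64(158.0), np.float64(65.0))]
196 [(np.float64(477.0)
[... 1344 characters left out ...]
loat64(487.0), np.float64(103.0), np.float64(75.0)), (np.float64(503.0), np.float64(119.0), np.float64(60.0))]
206 [(np.float64(476.0), np.float64(125.0), np.float64(60.0)), (np.float64(483.0), np.float64(122.0), np.float64(59.0)), (np.float64(488.0), np.float64(119.0), np.float64(59.0)), (np.float64(492.0), np.float64(115.0), np.float64(60.0)), (np.float64(498.0), np.float64(110.0), np.float64(61.0))]
208 [(np.float64(472.0), np.float64(118.0), np.float64(59.0)), (np.float64(478.0), np.float64(112.0), np.float64(60.0)), (np.float64(483.0), np.float64(108.0), np.float64(61.0)), (np.float64(487.0), np.float64(107.0), np.float64(60.0)), (np.float64(495.0), np.float64(103.0), np.float64(59.0))]
```

By both cameras the actual fingertip is about 18 mm higher than the reported TCP, and it is still above the strip. I'll go down by force, with contact expected at a reported z of about 42.

Converted, 4 mm / 800 = 0.005, 3 mm / 800 = 0.0038.

```bash
python3 -m handwheel '[[[0, 0, 0.0013], 0, 0], [[0, 0, 0.0025], 0, 0], [[0, 0, 0.0038], 0, 0], [[0, 0, 0.005], 0, 0], [[0, 0, 0.005], 0, 0]]'|egrep 'eef|ft_'; for k in 1 2 3 4; do python3 -m handwheel '[[[0, 0, 0.0013], 0, 0], [[0, 0, 0.0013], 0, 0], [[0, 0, 0.0013], 0, 0]]'|egrep 'eef|ft_'; done
```

```text
eef_pos: [485.5, 115.0, 46.1]
ft_force: [0.1, 0.5, -0.3]
eef_pos: [485.6, 115.0, 45.3]
ft_force: [0.0, 0.2, 0.1]
eef_pos: [485.6, 115.0, 44.3]
ft_force: [0.4, -0.9, 0.4]
eef_pos: [485.6, 115.0, 43.3]
ft_force: [-0.2, 0.4, 0.3]
eef_pos: [485.6, 115.0, 42.3]
ft_force: [0.5, -0.2, 0.7]
```

```bash
for k in 1 2 3 4; do python3 -m handwheel '[[[0, 0, 0.0013], 0, 0], [[0, 0, 0.0013], 0, 0], [[0, 0, 0.0013], 0, 0]]'|egrep 'eef|ft_'; done
```

```text
eef_pos: [485.6, 115.0, 41.3]
ft_force: [0.1, 0.0, 1.2]
eef_pos: [485.6, 115.0, 40.3]
ft_force: [0.2, 0.5, 0.9]
eef_pos: [485.6, 115.0, 39.3]
ft_force: [1.0, -1.0, -0.2]
eef_pos: [485.6, 115.0, 38.3]
ft_force: [-0.4, 0.1, 0.1]
```

```bash
python3 - <<'E'
from h import *
grab('scene','s4'); grab('side','s5'); print(state()['tau'].round(3))
for v in range(198,214): print(v,[tuple(int(q) for q in world('s4',u,v)) for u in (258,261,263,265,268)])
p=cv2.imread('pics/s4.png')[165:240,220:310]; q=cv2.imread('pics/s5.png')[190:265,330:400]
cv2.imwrite('pics/b3.png',np.hstack([cv2.resize(a,None,fx=4.5,fy=4.5,interpolation=cv2.INTER_CUBIC) for a in (p,q)]))
E
```

```text
[-1.0000e-03 -5.3025e+01 -1.4435e+01  4.7000e-02  3.0000e-02 -0.0000e+00]
198 [(476, 122, 87), (477, 103, 97), (482, 102, 96), (487, 101, 94), (510, 134, 68)]
199 [(477, 125, 81), (477, 104, 93), (481, 101, 93), (488, 103, 90), (509, 132, 66)]
200 [(487, 148, 62), (478, 107, 88), (481, 102, 89), (487, 102, 87), (507, 128, 66)]
201 [(485, 145, 60), (477, 106, 85), (481, 102, 86), (487, 102, 84), (507, 127, 63)]
202 [(482, 139, 62), (478, 109, 80), (481, 101, 84), (487, 103, 81), (506, 125, 61)]
203 [(481, 137, 60), (477, 108, 78), (480, 101, 81), (487, 104, 77), (504, 122, 61)]
204 [(479, 133, 59), (477, 107, 75), (480, 101, 78), (487, 103, 74), (502, 117, 61)]
205 [(477, 128, 60), (480, 115, 66), (481, 103, 73), (487, 104, 71), (500, 114, 60)]
206 [(475, 124, 60), (480, 116, 63), (481, 104, 69), (486, 102, 69), (499, 112, 58)]
207 [(474, 121, 59), (479, 114, 61), (482, 107, 64), (486, 103, 65), (496, 106, 60)]
208 [(471, 115, 60), (478, 112, 60), (481, 105, 62), (485, 103, 62), (493, 101, 60)]
209 [(469, 112, 59), (476, 108, 59), (479, 103, 61), (485, 101, 60), (492, 97, 60)]
210 [(467, 108, 59), (474, 104, 59), (478, 101, 59), (482, 97, 60), (489, 92, 61)]
211 [(465, 103, 60), (472, 99, 60), (476, 96, 60), (481, 93, 60), (487, 89, 60)]
212 [(462, 98, 61), (470, 95, 60), (475, 93, 59), (478, 88, 61), (485, 84, 60)]
213 [(458, 87, 66), (468, 91, 60), (472, 88, 59), (477, 85, 59), (483, 81, 59)]
```

View pics/b3.png

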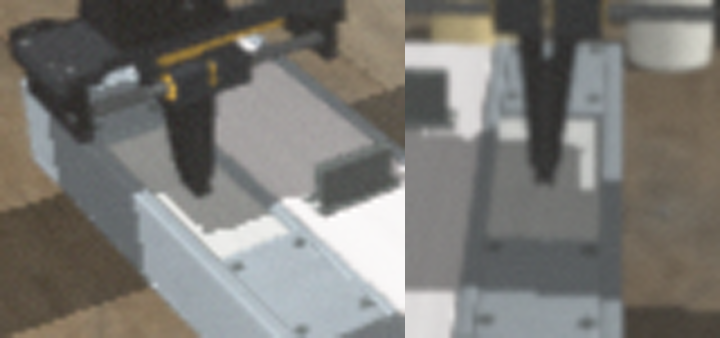

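The tip is at (195,190) in the left crop, about 62 mm high by depth and just above the strip. Contact should come within 1–3 mm.

Converted, 0.7 mm / 800 = 0.0009.

```bash
for k in 1 2 3 4 5; do python3 -m handwheel '[[[0, 0, 0.0009], 0, 0], [[0, 0, 0.0009], 0, 0], [[0, 0, 0.0009], 0, 0]]'|egrep 'eef|ft_'; done
```

```text
eef_pos: [485.6, 115.0, 37.6]
ft_force: [-0.1, 0.6, -0.4]
eef_pos: [485.6, 115.0, 36.9]
ft_force: [-0.5, -0.8, 0.3]
eef_pos: [485.6, 115.0, 36.2]
ft_force: [0.5, -0.3, 0.2]
eef_pos: [485.6, 115.0, 35.6]
ft_force: [0.4, 0.3, 3.0]
eef_pos: [485.7, 115.0, 34.9]
ft_force: [0.5, 1.1, 4.9]
```

Contact is at a reported z of about 36, and 4.9 N at 1.1 mm deep means plain strip. I'll press a little more and slide along +y, watching for the force to drop.

```bash
python3 -m handwheel '[[[0, 0, 0.0008], 0, 0], [[0, 0, 0.0008], 0, 0], [[0, 0, 0.0008], 0, 0]]'|egrep 'eef|ft_'; for k in 1 2 3 4 5 6; do python3 -m handwheel '[[[0.0025, 0, 0], 0, 0], [[0.005, 0, 0], 0, 0], [[0.0075, 0, 0], 0, 0], [[0.0075, 0, 0], 0, 0]]'|egrep 'eef|ft_'; done
```

```text
eef_pos: [485.7, 115.0, 34.4]
ft_force: [-1.8, -0.8, 5.6]
eef_pos: [485.8, 120.9, 34.5]
ft_force: [-0.4, -2.1, 5.7]
eef_pos: [485.5, 126.9, 34.5]
ft_force: [0.1, -2.3, 5.7]
eef_pos: [485.3, 132.9, 34.5]
ft_force: [1.1, -1.3, 4.7]
eef_pos: [484.9, 138.9, 34.5]
ft_force: [0.1, -1.2, 5.9]
eef_pos: [484.6, 144.9, 34.5]
ft_force: [0.0, -1.1, 5.7]
eef_pos: [484.3, 150.9, 34.4]
ft_force: [0.1, -2.4, 5.6]
```

No drop between 0 and +36, so the plate must be on the −y side. I'll lift, move to about −32 and probe there.

Converted, -68 mm / 800 = -0.085, -50 mm / 800 = -0.0625.

```bash
python3 -m handwheel '[[[0, 0, -0.0063], 0, 0], [[-0.0313, 0, -0.0063], 0, 0], [[-0.0625, 0, -0.0063], 0, 0], [[-0.085, 0, -0.0063], 0, 0], [[-0.085, 0, -0.0063], 0, 0]]'|egrep 'eef|ft_'; python3 -m handwheel '[[[0, 0, 0.0019], 0, 0], [[0, 0, 0.0038], 0, 0], [[0, 0, 0.0038], 0, 0], [[0, 0, 0.0038], 0, 0]]'|egrep 'eef|ft_';  for k in 1 2 3 4; do python3 -m handwheel '[[[0, 0, 0.0009], 0, 0], [[0, 0, 0.0009], 0, 0], [[0, 0, 0.0009], 0, 0]]'|egrep 'eef|ft_'; done
```

```text
eef_pos: [487.2, 80.9, 39.3]
ft_force: [0.1, -0.5, -0.2]
eef_pos: [487.0, 83.8, 36.1]
ft_force: [0.1, 0.4, -1.1]
eef_pos: [487.1, 83.5, 35.6]
ft_force: [-0.8, 2.7, 1.8]
eef_pos: [487.2, 83.1, 34.9]
ft_force: [-0.2, 1.7, 2.8]
eef_pos: [487.2, 83.1, 34.1]
ft_force: [-0.2, 2.8, 2.4]
eef_pos: [487.2, 83.0, 33.4]
ft_force: [0.3, 2.0, 2.6]
```

The plate is here: 2.6 N at 2.6 mm. I'll sink further and feel for the recess walls to centre on it.

Converted, 1.5 mm / 800 = 0.0019, 1 mm / 800 = 0.0013.

```bash
python3 -m handwheel '[[[0, 0, 0.0013], 0, 0], [[0, 0, 0.0019], 0, 0], [[0, 0, 0.0019], 0, 0], [[0, 0, 0.0019], 0, 0]]'|egrep 'eef|ft_';  for k in 1 2 3 4 5; do python3 -m handwheel '[[[0.0013, 0, 0], 0, 0], [[0.0038, 0, 0], 0, 0], [[0.0038, 0, 0], 0, 0]]'|egrep 'eef|ft_'; done
```

```text
eef_pos: [487.2, 83.1, 31.9]
ft_force: [-0.1, 1.4, 3.6]
eef_pos: [487.1, 86.1, 32.0]
ft_force: [0.4, -2.0, 3.0]
eef_pos: [486.9, 89.3, 32.0]
ft_force: [0.7, -0.6, 2.2]
eef_pos: [486.7, 92.3, 31.9]
ft_force: [-0.6, -0.1, 3.0]
eef_pos: [486.6, 95.3, 32.0]
ft_force: [0.3, -0.4, 2.7]
eef_pos: [486.4, 98.3, 32.0]
ft_force: [0.5, -0.1, 2.5]
```

Converted, 2 mm / 800 = 0.0025, 1 mm / 800 = 0.0013.

```bash
for k in 1 2 3 4 5 6; do python3 -m handwheel '[[[0.0013, 0, 0], 0, 0], [[0.0025, 0, 0], 0, 0], [[0.0025, 0, 0], 0, 0]]'|egrep 'eef|ft_'; done
```

```text
eef_pos: [486.3, 100.2, 31.9]
ft_force: [0.3, -1.0, 3.2]
eef_pos: [486.3, 102.2, 32.0]
ft_force: [-0.1, -1.7, 3.0]
eef_pos: [486.2, 104.2, 31.9]
ft_force: [0.8, -1.4, 2.7]
eef_pos: [486.0, 106.2, 31.9]
ft_force: [0.4, -1.7, 2.5]
eef_pos: [485.9, 108.2, 31.9]
ft_force: [-0.4, -0.5, 2.2]
eef_pos: [485.9, 110.2, 32.0]
ft_force: [0.9, -2.0, 2.3]
```

Converted, 1.5 mm / 800 = 0.0019, 1 mm / 800 = 0.0013.

```bash
for k in 1 2 3 4; do python3 -m handwheel '[[[0.0013, 0, 0], 0, 0], [[0.0019, 0, 0], 0, 0], [[0.0019, 0, 0], 0, 0]]'|egrep 'eef|ft_'; done
```

```text
eef_pos: [485.8, 111.6, 32.0]
ft_force: [-0.6, -0.9, 3.1]
eef_pos: [485.7, 113.0, 31.9]
ft_force: [0.2, -3.7, 2.8]
eef_pos: [485.7, 113.5, 31.9]
ft_force: [1.2, -14.3, 3.6]
eef_pos: [485.7, 113.9, 31.9]
ft_force: [1.0, -24.9, 3.8]
```

The +y recess wall is at y≈113 (fingers' centre), so the recess middle is at about y = 94. I'll back off there at once.

Converted, -21 mm / 800 = -0.0263, -10 mm / 800 = -0.0125.

```bash
python3 -m handwheel '[[[-0.0125, 0, 0], 0, 0], [[-0.0263, 0, 0], 0, 0], [[-0.0263, 0, 0], 0, 0], [[-0.0263, 0, 0], 0, 0]]'|egrep 'eef|ft_';  for k in 1 2 3; do python3 -m handwheel '[[[0, 0, 0.0013], 0, 0], [[0, 0, 0.0025], 0, 0], [[0, 0, 0.0025], 0, 0]]'|egrep 'eef|ft_'; done
```

```text
eef_pos: [486.6, 94.5, 32.0]
ft_force: [-0.6, -1.4, 3.7]
eef_pos: [486.6, 95.2, 29.8]
ft_force: [-0.6, -2.9, 4.4]
eef_pos: [486.6, 95.2, 27.8]
ft_force: [0.4, -0.9, 3.0]
eef_pos: [486.6, 95.2, 25.9]
ft_force: [0.5, 0.5, 6.2]
```

Sunk 10 mm and now on the catch, so I'll press on through it.

Converted, 1 mm / 800 = 0.0013.

```bash
for k in 1 2 3 4 5; do python3 -m handwheel '[[[0, 0, 0.0013], 0, 0], [[0, 0, 0.0013], 0, 0], [[0, 0, 0.0013], 0, 0]]'|egrep 'eef|ft_'; done; python3 - <<'E'
from h import *
i,p,d=grab('scene','s6')
a=np.load('pics/s4.npz',allow_pickle=True)['p'].astype(int); print(abs(a-p)[195:235,285:330].mean(), [tuple(world('s6',u,v).astype(int)) for u,v in ((297,203),(300,205),(303,203),(295,200),(292,198))])
E
```

```text
eef_pos: [486.7, 95.2, 25.1]
ft_force: [-0.2, -0.7, 7.9]
eef_pos: [486.6, 95.2, 24.2]
ft_force: [0.4, 0.8, 8.2]
eef_pos: [486.7, 95.2, 23.2]
ft_force: [-0.3, -0.0, 8.2]
eef_pos: [486.7, 95.2, 22.3]
ft_force: [-1.4, 0.4, 8.6]
eef_pos: [486.7, 95.2, 21.2]
ft_force: [0.0, 0.4, 9.7]
21.035 [(np.int64(566), np.int64(71), np.int64(67)), (np.int64(571), np.int64(64), np.int64(63)), (np.int64(583), np.int64(67), np.int64(64)), (np.int64(560), np.int64(72), np.int64(79)), (np.int64(552), np.int64(73), np.int64(87))]
```

Converted, -80 mm / 800 = -0.1, -60 mm / 800 = -0.075.

```bash
python3 -m handwheel '[[[0, 0, -0.0188], 0, 0], [[0, 0, -0.0438], 0, 0], [[0, 0, -0.075], 0, 0], [[0, 0, -0.1], 0, 0], [[0, 0, -0.1], 0, 0]]'|egrep 'eef|ft_'; python3 - <<'E'
from h import *
i,p,d=grab('scene','s7')
print('bottle,pin',[world('wrist0',u,v).round() for u,v in ((505,160),(450,140),(488,15))])
F=200/np.tan(np.radians(i['vertical_fov'])/2); v,u=np.mgrid[:400,:640]
w=np.stack([(u-i['cx'])/F*d,(v-i['cy'])/F*d,d],-1)@R.from_euler('xyz',i['attitude']).as_matrix().T+i['origin']
m=(abs(w[...,2]-82)<7)&(abs(w[...,0]-562)<35)&(abs(w[...,1]-80)<50)&(p.sum(-1)<300); print(m.sum(),cv2.minAreaRect(w[m][:,:2].astype(np.float32)),np.median(w[m],0))
print(state()['eef_pos'])
E
```

```text
eef_pos: [487.8, 95.3, 103.8]
ft_force: [0.2, 0.5, -0.1]
bottle,pin [array([770.,  38., 132.]), array([754.,  45.,  64.]), array([769., 148.,  73.])]
69 ((560.457275390625, 73.4734115600586), (10.095596313476562, 50.38314437866211), 88.63935852050781) [557.97995364  71.70048738  82.06350165]
[487.10160223  95.22934418 102.11394645]
```

The lid sprang ajar: the rib moved from y≈58 to about 76. Next I go behind the rib and descend.

Converted, 74 mm / 800 = 0.0925, -53 mm / 800 = -0.0663.

```bash
python3 -m handwheel '[[[-0.0225, 0.0313, 0], 0, 0], [[-0.045, 0.0625, 0], 0, 0], [[-0.0663, 0.0925, 0], 0, 0], [[-0.0663, 0.0925, 0.025], 0, 0], [[-0.0663, 0.0925, 0.0438], 0, 0]]'|egrep 'eef|ft_'; python3 -m handwheel '[[[0, 0, 0.0125], 0, 0], [[0, 0, 0.025], 0, 0], [[0, 0, 0.025], 0, 0], [[0, 0, 0.025], 0, 0]]'|egrep 'eef|ft_'; python3 -m handwheel '[[[0.0038, 0, 0], 0, 0], [[0.0075, 0, 0], 0, 0], [[0.0113, 0, 0], 0, 0], [[0.015, 0, 0], 0, 0], [[0.0175, 0, 0], 0, 0]]'|egrep 'eef|ft_'
```

```text
eef_pos: [563.5, 44.8, 63.7]
ft_force: [-0.1, -0.4, -0.5]
eef_pos: [562.7, 45.9, 45.5]
ft_force: [-0.3, 0.6, 1.0]
eef_pos: [562.4, 60.2, 46.3]
ft_force: [-0.2, 0.7, 0.7]
```

Converted, 20 mm / 800 = 0.025, 16 mm / 800 = 0.02.

```bash
for k in 1 2 3 4 5; do python3 -m handwheel '[[[0.005, 0, 0], 0, 0], [[0.01, 0, 0], 0, 0], [[0.015, 0, 0], 0, 0], [[0.02, 0, 0], 0, 0], [[0.025, 0, 0], 0, 0]]'|egrep 'eef|ft_'; done
```

```text
eef_pos: [561.5, 80.0, 46.0]
ft_force: [-0.0, -2.3, 1.8]
eef_pos: [560.5, 100.0, 46.0]
ft_force: [1.1, -3.4, 1.5]
eef_pos: [559.5, 120.0, 46.0]
ft_force: [1.7, -1.4, 2.4]
eef_pos: [558.5, 139.9, 46.0]
ft_force: [1.1, -2.3, 1.1]
eef_pos: [557.5, 160.0, 45.9]
ft_force: [1.8, -1.2, 0.4]
```

Pushing at about 2 N. Now slowly to the stop.

Converted, 3 mm / 800 = 0.0038, 2 mm / 800 = 0.0025.

```bash
for k in 1 2 3 4 5; do python3 -m handwheel '[[[0.0013, 0, 0], 0, 0], [[0.0025, 0, 0], 0, 0], [[0.0038, 0, 0], 0, 0], [[0.0038, 0, 0], 0, 0]]'|egrep 'eef|ft_'; done
```

```text
eef_pos: [557.2, 162.7, 45.9]
ft_force: [0.5, 0.4, -0.3]
eef_pos: [557.0, 165.6, 45.8]
ft_force: [-1.0, -0.8, 0.2]
eef_pos: [556.9, 168.7, 45.9]
ft_force: [-0.5, -0.5, -0.4]
eef_pos: [557.0, 171.7, 45.9]
ft_force: [-0.1, -0.8, -0.1]
eef_pos: [557.0, 172.3, 46.0]
ft_force: [-1.4, -19.4, 2.4]
```

That's the stop. Back off, lift, and check.

Converted, -85 mm / 800 = -0.1063, -55 mm / 800 = -0.0688.

```bash
python3 -m handwheel '[[[-0.0075, 0, 0], 0, 0], [[-0.015, 0, 0], 0, 0], [[-0.015, 0, -0.0313], 0, 0], [[-0.015, 0, -0.0688], 0, 0], [[-0.015, 0, -0.1063], 0, 0]]'|egrep 'eef|ft_'; python3 -m handwheel '[[[-0.0375, 0, -0.025], 0, 0], [[-0.075, 0, -0.05], 0, 0], [[-0.1125, 0, -0.05], 0, 0], [[-0.1125, 0, -0.05], 0, 0], [[-0.1125, 0, -0.05], 0, 0]]'|egrep 'eef|ft_'; python3 - <<'E'
from h import *
i,p,d=grab('scene','s8')
F=200/np.tan(np.radians(i['vertical_fov'])/2); v,u=np.mgrid[:400,:640]
w=np.stack([(u-i['cx'])/F*d,(v-i['cy'])/F*d,d],-1)@R.from_euler('xyz',i['attitude']).as_matrix().T+i['origin']
m=(abs(w[...,2]-82)<7)&(abs(w[...,0]-562)<35)&(abs(w[...,1]-180)<50)&(p.sum(-1)<300); print(m.sum(),np.median(w[m],0))
E
```

```text
eef_pos: [557.3, 162.4, 131.7]
ft_force: [-0.2, -0.4, -0.4]
eef_pos: [562.0, 71.5, 171.4]
ft_force: [-0.1, 0.5, -0.2]
71 [552.94421087 182.8213177   82.2259356 ]
```

View pics/s8.png

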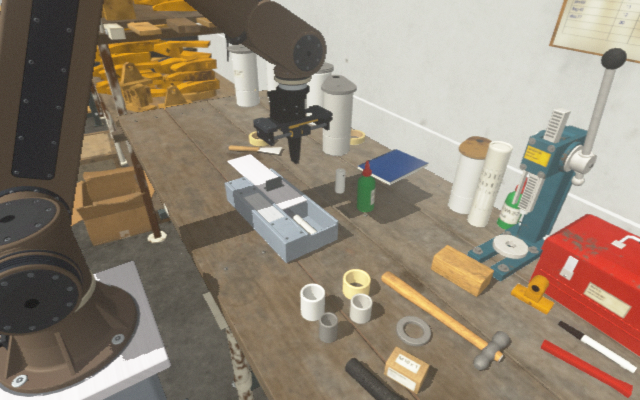

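The lid is open to its stop: the rib is at (273,184), about 111 mm on from ajar. The pins in the case are visible, the bystanders are untouched, and the robot is clear.

```bash
python3 -c "
from cell import *
print(job_done(), state()['t'])"
```

```text
the job is handed in; nothing more can be done
the job is handed in; nothing more can be done
```

I found the hidden catch and pressed it until the lid sprang ajar, slid the lid to its stop and handed the job in (no verdict was shown); the peak push was about 25 N, feeling for the recess wall, and the bystanders look unmoved.

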